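# Throw the foil winder's feed lever into the yellow notch

## Robot

A 7-joint arm with a two-finger parallel gripper is mounted at the origin on the work surface. World frame = base frame: x ahead of the robot, y to its left, z up, the work surface at z = 0. Lengths are in m, angles in degrees, forces in N, time in s.
With the tool pointing down it reaches from about 0.425 to 0.975 m from the base axis. Payload 16.7 kg.
Tool frame: the origin (TCP) lies at the very end of the fingers, on their centre line; the grasp point (between the pads) lies 19 mm behind it; z points along the fingers, y is the line along which they close (so a half turn about z gives the same grasp; the last joint's range is limited). The gripper opens to 85 mm and grips with 20 to 120 N. Pads are 22 mm wide; open, the fingers measure 114 mm over their backs; the gripper's body (76 mm by 85 mm) begins 54 mm behind the grasp point. The pads swing forward as they close: fully open they stand 13 mm farther back than shut.
Start: joints at [-78.81, 24.414, 4.234, 92.017, -1.954, 63.644, -3.845], TCP at [0.228, 0.635, 0.231] pointing down, gripper open.
Joint ranges: [-163.25, 163.25], [-28.42, 122.38], [-70.27, 78.77], [12.13, 141.07], [-58.53, 238.53], [9.26, 117.41], [-156.51, 156.51]. Speed limits (degrees/s): [108.29, 108.29, 136.94, 136.94, 172.46, 172.46, 172.46].

## Interface

Orientations are given as [roll, pitch, yaw] about the fixed x, y, z axes, in that order (R = Rz(yaw) Ry(pitch) Rx(roll)).
In Python, from bench import state, grab_frame, camera_model, close_job gives the robot as it stands.
- The arm moves only by the tool play_rows, never from a script. Its arguments are lists of equal length, an entry for each row: "slide": the shift along the tool's x, y, z in cm, a list of three; "dr": the turn, a rotation vector about the tool's x, y, z in rad, a list of three. In form: {"slide": [[tx, ty, tz], ...], "dr": [[ax, ay, az], ...]}. A call has 1 to 5 rows; each row is the pose to reach, as a shift and turn from the pose commanded when the call began, along the tool's axes at that moment; what a row does not reach only later rows make up. A row lasts 1/8 s, in which the tool goes at most 62.5 mm and 10.7 degrees, less where a joint would pass 70% of its speed; a pose out of reach is approached as far as the arm can. A call with a gripper value outside its range is refused whole. "fingers" is the gripper's target within -1 to 1 (fully open at 1, half-way at 0, shut at -1), set as the call begins (left out, the last holds). The fingers move at their own pace and stop on an object; the grip force is fixed at half the most. Time passes only in rows, so rows that repeat a pose let the fingers close. It gives the time, the measured TCP pose, the force, the opening and the grip force at its end, in the units of the state.
- state(): the state, without advancing time (a new reading comes with each control period).
- grab_frame(name): name is "scene" or "top" or "wrist"; returns the picture (400x640x3 uint8, blue, green, red); there is no depth.
- camera_model(name): a dict with "camera_matrix" (3x3 intrinsics, pixels), "position" and "attitude" of the camera in the world; the wrist camera has in their place "tool_from_camera" (4x4, takes a point from camera to tool coordinates, whose origin is the TCP and whose axes are the flange's). Camera axes: x right, y up, looking along -z (the intrinsics and any distortion apply to the point x, -y, -z); pixel columns grow to the right and rows downward; lengths in m; the calibration is good to about 2 mm. A picture is of the moment at which its call begins: read the wrist's pose just before it. camera_model takes no time and is no camera call.
- close_job(): hands the job in; it is judged then, once.
The state is a dict: "t": time; "joints": joint angles; "qd": joint speeds; "joint_efforts": joint torques, N m; "ee_pos": TCP position; "orientation": TCP orientation; "force": force on the tool from outside, world axes, zero at the start; "torque": the same for the moment, N m; "opening": finger opening in m; "grip_force": force on a finger pad.
Only numpy, scipy, OpenCV 4.12 (cv2) and the standard library are available. Lean on these libraries where they do the work, as an engineer would, in place of code of your own. Each camera call takes 0.05 s, during which the arm holds its last target. There are 200 camera calls.

## Task

Set the foil winder's feed: throw the lever with the blue knob out of the middle notch and fully into the end notch marked by the yellow tab, so that it clicks in and stays there. Leave the lever with the black knob where it is.

Things in the scene. Friction and masses are not known exactly. Their poses are not given: they have to be found in the camera images.
- feed_lever (a joint): angle of the feed lever, a 10 mm steel rod with a blue ball knob, standing out of a slot in the steel top of a cream gate box (180 x 70 mm, top 95 mm above the table). 0 = upright (middle notch, start); + leans to the gate's +x end, - to its -x end. A spring detent holds it at -0.5, 0, +0.5; stops at +-0.57. It takes up to about 5 N at the knob; past 0.3 it snaps into the end notch.
- feed_knob (a point): centre of the blue ball knob (30 mm diameter). The frame turns with the lever: z runs up the lever from the pivot to the knob (pivot 125 mm from the knob centre along -z), y is the level pivot axis, x the way the knob moves as the joint grows. Lever upright: knob centre 165 mm above the table, 70 mm above the gate's top, free for 85 mm at its sides.
- yellow_tab: yellow plate, 32 mm along the slot x 46 x 4 mm, on the gate's top at the target end notch; a white one marks the other end. Origin: centre of its underside, 95 mm above the table, 60 mm along the slot from the pivot, to its +x or its -x side. With the lever in this notch the knob's centre is straight above it, 150 mm above the table. Axes: x along the slot, y along the pivot axis, z up.
- brake_lever (a joint): angle of the other lever, same shape but with a black knob, in its own gate box with two white tabs, 130 mm to one side of the feed lever (either side) along the pivot axis. 0 = upright in its middle notch, where it starts and must stay.

How it is judged:
By the outcome, as a careful person would: the job done as asked, in the order asked, and still so for the second after the job is handed in, with the robot touching nothing.
It also fails if it takes over 26 s, if anything falls off the work surface, if the arm or the gripper's body presses on something with over 40 N, if the wrist force passes 120 N, or if a joint passes its speed limit or range.

## Working session

There is one attempt and no reset: what is moved stays moved. The work goes in short steps, Python scripts to look and compute and a tool call to move; the robot and the scene stay as the last step left them, time stands still between calls to the robot, and variables do not carry over. Pictures are saved under pics/ and viewed, at most 10 in all, crops included, and the job is handed in when it is done.

Besides the shell and the picture viewer there is one more tool, called after "Request:" in YAML: its name, and indented under it one key for each argument. play_rows: Moves the arm, as the interface text tells. Its arguments: {"type":"object","properties":{"slide":{"type":"array","items":{"type":"array","items":{"type":"number"}}},"dr":{"type":"array","items":{"type":"array","items":{"type":"number"}}},"fingers":{"type":"number"}},"required":["slide","dr"]}

```bash
mkdir -p pics; python3 - <<'E'
from bench import *
import cv2,json
for n in("scene","top"):
    cv2.imwrite(f"pics/{n}0.png",grab_frame(n)); print(n,camera_model(n))
print({k:v for k,v in state().items()})
E
```

```text
scene {'camera_matrix': array([[381.39933264,   0.        , 321.35250003],
       [  0.        , 381.39933264, 201.87715746],
       [  0.        ,   0.        ,   1.        ]]), 'position': array([0.95797168, 0.15244174, 0.66171143]), 'attitude': array([ 3.94852707e+01, -7.62048074e-02,  1.08218290e+02])}
top {'camera_matrix': array([[391.13937533,   0.        , 318.6667481 ],
       [  0.        , 391.13937533, 199.65877793],
       [  0.        ,   0.        ,   1.        ]]), 'position': array([0.46079133, 0.0121869 , 0.77715276]), 'attitude': array([  7.48765303,   3.01927137, -89.65101103])}
{'t': 0.1, 'joints': array([-78.80982666,  24.44567835,   4.22960788,  92.04756075,
        -1.95311288,  63.64462653,  -3.845393  ]), 'qd': array([ 0.02453676, -0.07991242,  0.0230307 , -0.14707096,  0.02991806,
        0.00287624, -0.00756066]), 'joint_efforts': array([ 9.05453431e-03, -9.51530886e+01,  3.77163470e+00, -4.64396632e+01,
        1.95615162e-02,  6.53937575e-03, -7.30342822e-05]), 'ee_pos': array([0.2280435 , 0.63492269, 0.230692  ]), 'orientation': array([-1.79934366e+02,  4.39561226e-03,  1.60243460e+02]), 'force': array([-0.24719198, -0.28786008,  0.19915417]), 'torque': array([ 0.00998361,  0.00996468, -0.02180325]), 'grip_force': 0.0, 'opening': 0.08525099541524912}
```

View pics/scene0.png

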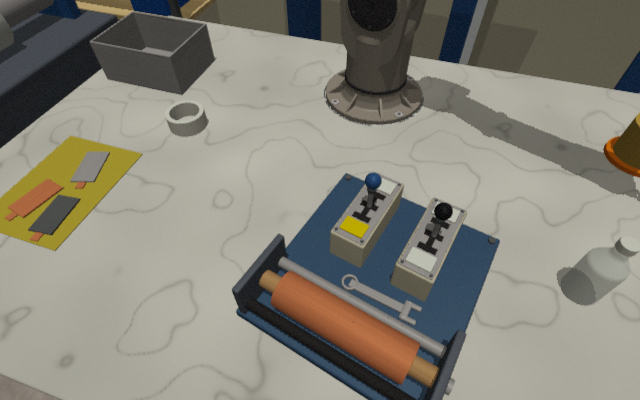

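View pics/top0.png

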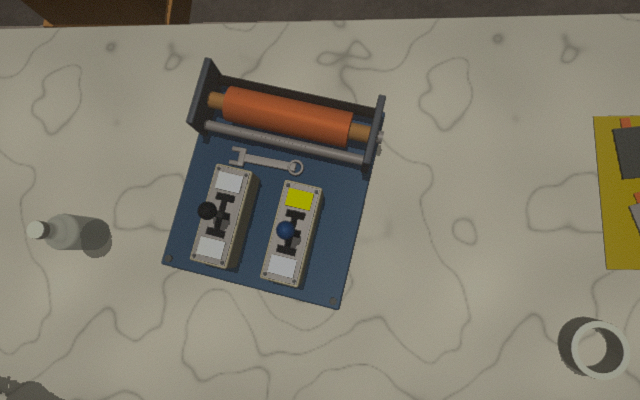

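The scene view shows the blue knob at (373,181), with the yellow tab nearer the roller at (354,227). The top view shows blue at (285,230), yellow at (299,198), its white tab at (282,266) and the black knob at (207,211).

```bash
cat > h.py <<'E'
import numpy as np,cv2
from bench import *
from scipy.spatial.transform import Rotation as Ro
def ray(n,uv):
    c=camera_model(n);d=np.linalg.inv(c["camera_matrix"])@[*uv,1]
    return c["position"],Ro.from_euler('xyz',c["attitude"],degrees=True).as_matrix()@(d*[1,-1,-1])
def plane(n,uv,z):
    p,d=ray(n,uv);return p+d*(z-p[2])/d[2]
def blob(im,lo,hi):
    m=cv2.inRange(cv2.cvtColor(im,cv2.COLOR_BGR2HSV),lo,hi)
    k,l,s,c=cv2.connectedComponentsWithStats(m)
    o=np.argsort(-s[1:,4])[:3]+1
    return [(c[i].round(1),s[i].tolist()) for i in o]
def two(a,b):
    (p,d),(q,e)=a,b;d=d/np.linalg.norm(d);e=e/np.linalg.norm(e)
    s=np.linalg.lstsq(np.c_[d,-e],q-p,rcond=None)[0]
    return (p+d*s[0]+q+e*s[1])/2, np.linalg.norm(p+d*s[0]-q-e*s[1])
E
python3 - <<'E'
from h import *
P={}
for n in("scene","top"):
    im=cv2.imread(f"pics/{n}0.png")
    for nm,lo,hi in(("blue",(105,140,40),(120,255,255)),("yel",(26,200,120),(34,255,255))):
        print(n,nm,blob(im,lo,hi))
for n,b,y,k in(("scene",(373,181),(354,227),(443,211)),("top",(285,230),(299,198),(207,211))):
    print(n,plane(n,b,.165),plane(n,y,.099),plane(n,k,.165))
print(plane("top",(282,266),.099),two(ray("scene",(373,181)),ray("top",(285,230))),two(ray("scene",(443,211)),ray("top",(207,211))))
print("roller",plane("top",(290,117),.08), plane("top",(208,95),.1),plane("top",(375,131),.1))
E
```

```text
scene blue [(array([456.7,  29.6]), [439, 0, 38, 63, 1207]), (array([303.6,  17.9]), [287, 0, 33, 40, 1060]), (array([630.9,  77.9]), [615, 53, 25, 40, 495])]
scene yel [(array([354. , 226.4]), [340, 216, 29, 22, 335])]
top blue [(array([284.4, 228.8]), [277, 222, 16, 15, 115]), (array([288. , 236.5]), [288, 236, 1, 2, 2])]
top yel [(array([299. , 198.9]), [285, 189, 28, 21, 422]), (array([628.3, 187.6]), [622, 182, 12, 13, 47]), (array([618.6, 197.9]), [615, 193, 9, 10, 23])]
scene [0.49498407 0.09685873 0.165     ] [0.55485805 0.08288071 0.099     ] [0.52444723 0.22249109 0.165     ]
top [0.4931044  0.09766686 0.165     ] [0.55279548 0.08311656 0.099     ] [0.52302192 0.22364946 0.165     ]
[0.43470422 0.11100278 0.099     ] (array([0.49333348, 0.09727459, 0.16346759]), np.float64(0.001238907659046996)) (array([0.52323846, 0.22329906, 0.16397302]), np.float64(0.0013595623748223957))
roller [0.70735427 0.10382955 0.08      ] [0.74419653 0.25365505 0.1       ] [ 0.67259135 -0.05098978  0.1       ]
```

The two views agree: the knob is at (0.494, 0.097, 0.164) and yellow lies about 61 mm along a slot heading of -13.3°, close to the stated 60 mm. The brake knob is 130 mm away on the +y side. I'll close the fingers, come down behind the knob on the white-tab side, and push.

Request:
play_rows:
  slide:
    - [-4,-4.4,0]
    - [-8,-8.8,0]
    - [-12,-13.2,0]
    - [-16,-17.6,0]
    - [-19,-21,0]
  dr:
    - [0,0,-0.03]
    - [0,0,-0.06]
    - [0,0,-0.09]
    - [0,0,-0.113]
    - [0,0,-0.113]
  fingers: -1

```text
t: 0.72
ee_pos: [0.3367, 0.3708, 0.2312]
orientation: [-180.0, -0.0, 166.7]
force: [0.0, 0.3, -0.1]
opening: -0.0
grip_force: 0.0
```

```bash
cat > to.py <<'E'
from h import *
import sys
s=state();a=float(sys.argv[1]);z=float(sys.argv[2])
R=Ro.from_euler('xyz',s["orientation"],degrees=True)
u=np.array([.973,-.23,0]);p=np.array([.4938,.0971,0]);t=p+a*u;t[2]=z
W=Ro.from_euler('xyz',[180,0,166.7],degrees=True)
e=s["ee_pos"]
print(s["t"],e.round(4),s["orientation"].round(2),s["opening"],"along",(e-p)@u,"slide cm",(R.inv().apply(t-e)*100).round(2),"dr",(R.inv()*W).as_rotvec().round(3),s["force"].round(1))
E
python3 to.py -.05 .231
```

```text
0.725 [0.3367 0.3708 0.2312] [-179.98   -0.    166.66] -2.8334619370256692e-05 along -0.21578157154168684 slide cm [-16.6  -23.01   0.03] dr [-0.    -0.    -0.001] [ 0.   0.3 -0.1]
```

Request:
play_rows:
  slide:
    - [-3.4,-4.6,0]
    - [-6.8,-9.2,0]
    - [-10.2,-13.8,0]
    - [-13.6,-18.4,0]
    - [-16.6,-23,0]
  dr:
    - [0,0,0]
    - [0,0,0]
    - [0,0,0]
    - [0,0,0]
    - [0,0,0]

```text
t: 1.35
ee_pos: [0.4451, 0.1095, 0.2314]
orientation: [180.0, 0.0, 166.7]
force: [1.2, 0.7, 0.3]
opening: 0.0001
grip_force: 0.0
```

```bash
python3 to.py -.05 .135; python3 -c "
from h import *
cv2.imwrite('pics/s1.png',cv2.resize(grab_frame('scene')[120:300,260:500],None,fx=3,fy=3))"
```

```text
1.35 [0.4451 0.1095 0.2314] [1.7999e+02 1.0000e-02 1.6671e+02] 0.00010912182280364332 along -0.050216821516220096 slide cm [-0.02 -0.09  9.64] dr [0. 0. 0.] [1.2 0.7 0.3]
```

View pics/s1.png

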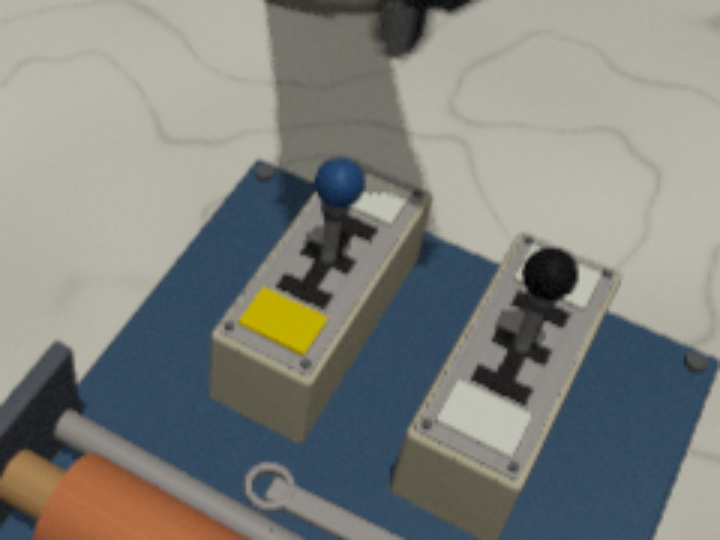

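The crop shows the lever upright at (340,183). The fingertips are behind and above it at (400,40), clear of everything, so I'll lower them.

Request:
play_rows:
  slide:
    - [0,-0.1,3]
    - [0,-0.1,6]
    - [0,-0.1,8.5]
    - [0,-0.1,9.6]
    - [0,-0.1,9.6]
  dr:
    - [0,0,0]
    - [0,0,0]
    - [0,0,0]
    - [0,0,0]
    - [0,0,0]

```text
t: 2.02
ee_pos: [0.4442, 0.1103, 0.1351]
orientation: [-179.9, -0.0, 166.7]
force: [0.3, -0.1, 0.9]
opening: 0.0
grip_force: 0.0
```

```bash
python3 to.py .036 .133; python3 -c "
from h import *
cv2.imwrite('pics/s2.png',cv2.resize(grab_frame('scene')[120:300,260:500],None,fx=3,fy=3))"
```

```text
2.025 [0.4442 0.1103 0.1351] [-1.7995e+02 -5.0000e-02  1.6671e+02] 4.91111197787485e-05 along -0.05127163049356318 slide cm [-8.73 -0.15  0.2 ] dr [-0.001 -0.001  0.   ] [ 0.3 -0.1  0.9]
```

View pics/s2.png

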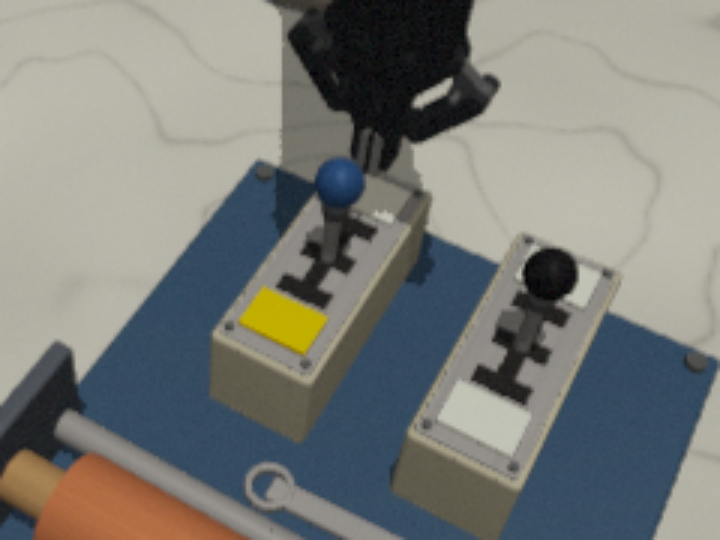

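The fingers are behind the knob on the slot line. Next is a slow push.

Request:
play_rows:
  slide:
    - [-1.5,-0.1,0.1]
    - [-3,-0.1,0.1]
    - [-4,-0.1,0.1]
    - [-5,-0.1,0.2]
    - [-6,-0.1,0.2]
  dr:
    - [0,0,0]
    - [0,0,0]
    - [0,0,0]
    - [0,0,0]
    - [0,0,0]

```text
t: 2.7
ee_pos: [0.5032, 0.0954, 0.1331]
orientation: [-180.0, -0.0, 166.7]
force: [-2.4, 0.4, -0.9]
opening: 0.0004
grip_force: 1.0
```

```bash
python3 to.py .036 .133; python3 -c "
from h import *
cv2.imwrite('pics/s3.png',cv2.resize(grab_frame('scene')[120:300,260:500],None,fx=3,fy=3))"
```

```text
2.7 [0.5032 0.0954 0.1331] [-1.7998e+02 -1.0000e-02  1.6671e+02] 0.00038780465349471836 along 0.009531122948664058 slide cm [-2.65 -0.05  0.01] dr [-0. -0.  0.] [-2.4  0.4 -0.9]
```

View pics/s3.png

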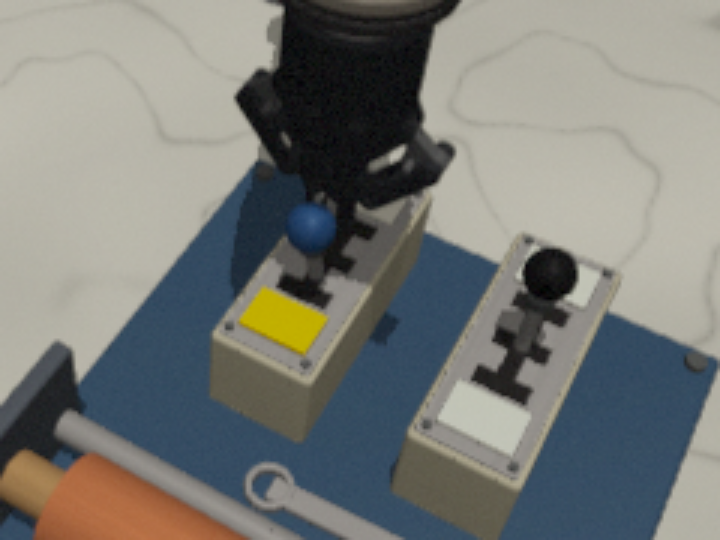

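The lever is leaning towards yellow with the knob at about (310,228), and the force is low. I'll keep pushing.

Request:
play_rows:
  slide:
    - [-0.7,0,0]
    - [-1.4,0,0]
    - [-2.1,0,0]
    - [-2.7,0,0]
    - [-2.7,0,0]
  dr:
    - [0,0,0]
    - [0,0,0]
    - [0,0,0]
    - [0,0,0]
    - [0,0,0]

```text
t: 3.38
ee_pos: [0.5285, 0.0894, 0.1328]
orientation: [-180.0, -0.1, 166.7]
force: [-3.1, 2.0, -1.9]
opening: -0.0001
grip_force: 1.7
```

```bash
python3 to.py .036 .133; python3 -c "
from h import *
cv2.imwrite('pics/s4.png',cv2.resize(grab_frame('scene')[120:300,260:500],None,fx=3,fy=3))"
```

```text
3.375 [0.5285 0.0894 0.1328] [-1.7996e+02 -8.0000e-02  1.6672e+02] -5.588292684908614e-05 along 0.03557182640818602 slide cm [-0.04 -0.05 -0.02] dr [-0.001 -0.001  0.   ] [-3.1  2.  -1.9]
```

View pics/s4.png

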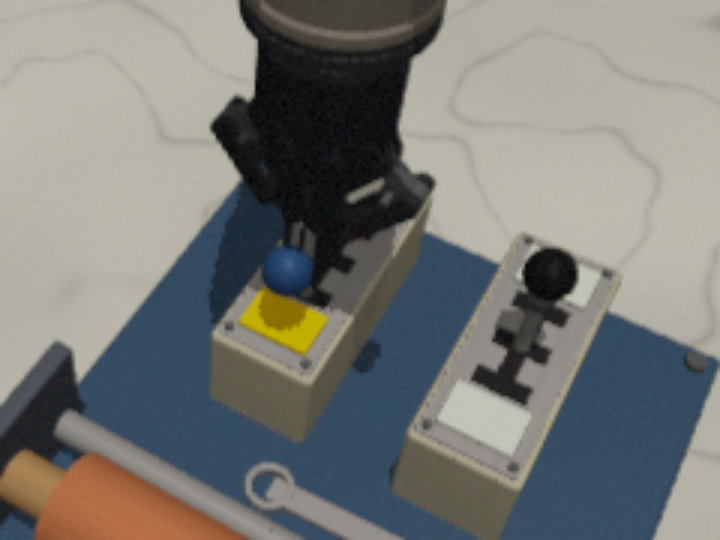

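```bash
python3 -c "
from h import *
q=plane('scene',(260+288/3,120+272/3),.15); print(q,(q-[.4938,.0971,.15])@[.973,-.23,0])"
```

```text
[0.55720469 0.08348855 0.15      ] 0.06482339708116777
```

The knob is about 65 mm along the slot, at or just past the notch. I'll back off, lift, and check.

Request:
play_rows:
  slide:
    - [1,0,0]
    - [2.5,0,0]
    - [4,0,-1]
    - [5,0,-4]
    - [6,0,-9]
  dr:
    - [0,0,0]
    - [0,0,0]
    - [0,0,0]
    - [0,0,0]
    - [0,0,0]

```text
t: 4.05
ee_pos: [0.4686, 0.1032, 0.2234]
orientation: [-179.9, -0.1, 166.7]
force: [0.0, 0.5, 0.6]
opening: -0.0006
grip_force: 0.0
```

```bash
python3 to.py .036 .133; python3 -c "
from h import *
im=grab_frame('scene')
b=blob(im[180:240,320:400],(105,140,40),(120,255,255))[:1];print(b)
q=plane('scene',b[0][0]+[320,180],.15); print(q,(q-[.4938,.0971,.15])@[.973,-.23,0])
cv2.imwrite('pics/s5.png',cv2.resize(im[120:300,260:500],None,fx=3,fy=3))"
```

```text
4.05 [0.4686 0.1032 0.2234] [-1.7991e+02 -1.0000e-01  1.6674e+02] -0.0006374148575603154 along -0.025966218177894292 slide cm [-6.21 -0.    9.03] dr [-0.002 -0.002  0.001] [0.  0.5 0.6]
[(array([35.9, 28.4]), [28, 21, 17, 16, 214])]
[0.55247514 0.08205191 0.15      ] 0.06055197350262597
```

View pics/s5.png

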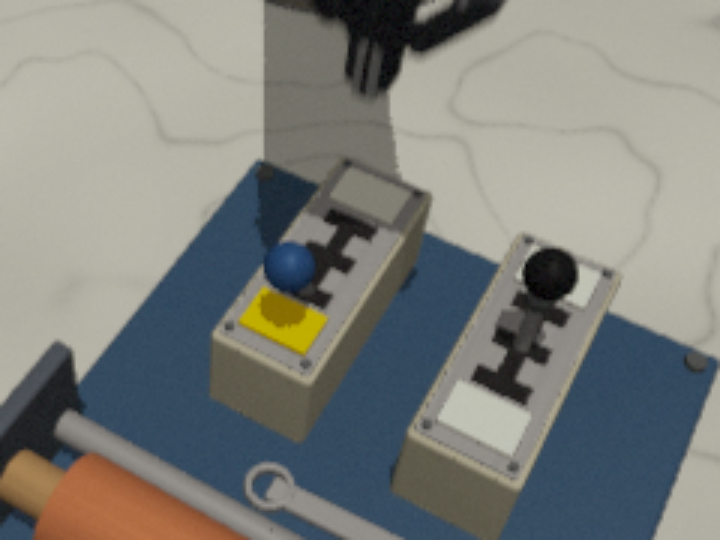

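The knob sits at (290,267), measured 60.5 mm along the slot against 60 expected. The black lever hasn't moved, and the arm is clear with no force on it.

```bash
python3 -c "
from bench import *
print(close_job())"
```

```text
the job is handed in; nothing more can be done
None
```

The blue-knob lever is in the yellow-tab end notch and stayed there after the arm let go (knob measured 60.5 mm along the slot, 60 expected); the black-knob lever was not moved, and the job was handed in at about 4 s.

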